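Set the console ornaments back on their cork pads

TASK

The console table has been dusted: stand each of the four ornaments upright and centred on the cork pad cut to the shape and size of its foot, with the oblong and square feet turned to line up with their pads' edges. Set them down gently, knock none over, let go of all of them, and leave the books and the bowl where they are.

Things in the scene. Friction and masses are not known exactly. Their poses are not given: they have to be found in the camera images.
- arch: Loose grey ornament, an upright inverted U with flat sides, on an oblong foot plate 92 x 36 x 8 mm (x, y, z). 119 mm high overall, 0.35 kg. The arch stands in the x-z plane, spans 88 mm along x and is 26 mm thick along y; the crown at x = 0 runs from about 92 to 118 mm above the origin and can be gripped along y. Origin: centre of the underside of the foot; z up.
- vase: Loose terracotta-coloured bud vase, solid, round about z: foot 48 mm across, belly 64 mm across at 30 mm height, narrowing from 50 to 80 mm height into a straight neck 24 mm across (80 to 120 mm height), lip 26 mm across at the top, 128 mm high, 0.25 kg. Origin: centre of the underside; z up.
- jar: Loose dark wooden trinket jar with its lid (one piece, the lid does not come off), round about z: foot and body 78 mm across, 46 mm high, and on top a paler cylindrical knob 24 mm across from 46 to 85 mm height. 0.3 kg. Origin: centre of the underside; z up.
- candlestick: Loose dark metal candlestick: square foot 64 x 64 x 12 mm with edges along x and y, a square stem 24 x 24 mm (faces square to x and y) from 12 to 102 mm height, and a round cup 24 mm across from 102 to 114 mm height. 0.35 kg. Origin: centre of the underside of the foot; z up.
- pad_oblong: Fixed oblong cork pad, 112 x 56 x 4 mm, long side along its x. The arch belongs on it (long side of the foot along the long side of the pad, either way round). Origin: centre of the underside, at table height; its top is 4 mm higher.
- pad_round_small: Fixed small round cork pad, 68 mm across, 4 mm thick. The vase belongs on it. Origin: centre of the underside, at table height.
- pad_round_large: Fixed large round cork pad, 98 mm across, 4 mm thick. The jar belongs on it. Origin: centre of the underside, at table height.
- pad_square: Fixed square cork pad, 84 x 84 x 4 mm, edges along its x and y. The candlestick belongs on it, edges parallel (any of the four ways round). Origin: centre of the underside, at table height.
- books: Bystander: loose stack of three dark books lying flat, about 105 x 150 mm, 54 mm high, towards the far side on the robot's left. Origin: centre of the underside. Leave it alone.
- bowl: Bystander: loose open grey bowl, 100 mm across the rim, 45 mm high, towards the far side on the robot's right. Origin: centre of the underside. Leave it alone.
Things that resemble listed ones, but are neither listed nor needed, are in the scene too. What is shaped like the pad_round_small but red is not meant.

How it is judged:
By the outcome, as a careful person would: the job done as asked, in the order asked, and still so for the second after the job is handed in, with the robot touching nothing.
It also fails if it takes over 106 s, if anything falls off the work surface, if the arm or the gripper's body presses on something with over 40 N, if the wrist force passes 120 N, or if a joint passes its speed limit or range.

ROBOT

A 6-joint arm with a two-finger parallel gripper is mounted at the origin on the work surface. World frame = base frame: x ahead of the robot, y to its left, z up, the work surface at z = 0. Lengths are in mm, angles in rad, forces in N, time in s.
With the tool pointing down it reaches from about 300 to 775 mm from the base axis. Payload 14.6 kg.
Tool frame: the origin (TCP) lies midway between the tips of the shut fingers; the grasp point (between the pads) lies 19 mm behind it (grip_depth is the distance from the TCP to the grasp point, in mm); z points along the fingers, y is the direction in which the jaws open and shut (so a half turn about z gives the same grasp; the last joint's range is limited). The gripper opens to 94 mm and grips with 3 to 60 N. Pads are 16 mm wide; open, the fingers measure 119 mm over their backs; the gripper's body (75 mm by 177 mm) begins 78 mm behind the grasp point.
Start: joints at [-1.239, 0.3, 1.521, -0, 1.321, -0.067], TCP at [213.564, -506.833, 205.446] pointing down, gripper open.
Joint ranges: [-3.03, 3.03], [-0.79, 2.21], [0.23, 2.52], [-1.04, 4.18], [0, 3.07], [-2.55, 2.55]. Speed limits (rad/s): [2.22, 2.22, 2.57, 3.14, 3.14, 3.14].

INTERFACE

Orientations are given as [roll, pitch, yaw] about the fixed x, y, z axes, in that order (R = Rz(yaw) Ry(pitch) Rx(roll)).
In Python, from cell import read_state, camera, camera_info, sign_off, grip_depth gives the robot as it stands.
- The arm moves only by the tool drive_tool, never from a script. Its argument "motion" is one flat list of numbers, 4 for each row, row after row: the shift along the tool's x, y, z in mm, then the turn about the tool's z in rad. A call has 1 to 8 rows; each row shifts and turns the pose as measured when the row begins, along the tool's axes as they then stand; what a row does not reach is not made up. A row lasts 1/12 s, in which the tool goes at most 41.7 mm and 7.16 degrees, less where a joint would pass 70% of its speed; a pose out of reach is approached as far as the arm can. A call is refused whole if a number of a shift passes 41.7 or a number of a turn 0.125, either way. A call with a gripper value outside its range is refused whole. "jaw" is the closure, from 0 (fully open) to 1 (shut), set as the call begins (left out, the last holds). The fingers move at their own pace and stop on an object; "grip_force" is the grip in N (left out, the last holds). Time passes only in rows, so rows that do not move let the fingers close. It gives the time, the measured TCP pose, the force and the opening at its end, in the units of the state.
- read_state(): the state, without advancing time (a new reading comes with each control period).
- camera(name): name is "side" or "top" or "wrist"; returns the picture (400x640x3 uint8, red, green, blue); there is no depth.
- camera_info(name): a dict with "fovy" (degrees; the focal length in pixels is half the picture's height over the tangent of half this angle, whatever the lens; pixels are square), "cx", "cy" (the principal point, pixels), "camera_from_world" (4x4, takes a point from world to camera coordinates). Camera axes: x right, y up, looking along -z (the intrinsics and any distortion apply to the point x, -y, -z); pixel columns grow to the right and rows downward; lengths in mm; the calibration is good to about 2 mm. A picture is of the moment at which its call begins: read the wrist's pose just before it. camera_info takes no time and is no camera call; for the wrist camera it gives the pose at the moment of the call.
- sign_off(): hands the job in, once; it reports no verdict.
The state is a dict: "clock": time; "joints": joint angles; "qd": joint speeds; "effort": joint torques, N m; "eef_pos": TCP position; "eef_rot": TCP orientation; "wrist_force": force on the tool from outside, world axes, zero at the start; "moment": the same for the moment, N m; "finger_gap": finger opening in mm.
Only numpy, scipy, OpenCV 4.12 (cv2) and the standard library are available. Lean on these libraries where they do the work, as an engineer would, in place of code of your own. Each camera call takes 0.05 s, during which the arm holds its last target. There are 200 camera calls.

## Working session

There is one attempt and no reset: what is moved stays moved. The work goes in short steps, Python scripts to look and compute and a tool call to move; the robot and the scene stay as the last step left them, time stands still between calls to the robot, and variables do not carry over. Pictures are saved under pics/ and viewed, on a budget of 14 in all, crops included, one or two more only if the job needs it, and the job is handed in when it is done.

Besides the shell and the picture viewer there is one more tool, called after "Call:" in YAML: its name, and indented under it one key for each argument. drive_tool: Moves the arm, as the interface text tells. Its arguments: {"type":"object","properties":{"motion":{"type":"array","items":{"type":"number"}},"jaw":{"type":"number"},"grip_force":{"type":"number"}},"required":["motion"]}

```bash
mkdir -p pics; ls
python3 - <<'E'
from cell import *
import cv2,json
s=read_state();print(s, grip_depth)
for n in ["top","side"]:
    im=camera(n);cv2.imwrite(f"pics/{n}0.png",im[:,:,::-1]);i=camera_info(n);print(n,{k:(v if not hasattr(v,'tolist') else v.tolist()) for k,v in i.items()})
i=camera_info("wrist");print(i)
E
```

```text
pics
{'clock': 0.0, 'joints': array([-1.23860162e+00,  3.00455219e-01,  1.52158233e+00,  7.76641799e-06,
        1.32075636e+00, -6.65841150e-02]), 'qd': array([-1.00233020e-03, -2.16946379e-03, -2.94761119e-05, -8.85838457e-04,
        2.21696077e-03,  5.93914400e-04]), 'effort': array([ 9.93416070e-04, -5.31802905e+01, -3.52731979e+01,  7.09346356e-02,
        2.43740890e-02, -1.27939261e-04]), 'eef_pos': array([ 213.47749417, -506.57779303,  204.89453135]), 'eef_rot': array([-3.14039456e+00, -8.74316637e-05,  3.98776842e-01]), 'wrist_force': array([0.00632877, 0.56173415, 0.82182201]), 'moment': array([-0.0040802 , -0.00688951, -0.03273703]), 'finger_gap': 93.6027488473117} 18.8
top {'fovy': 50.75310004370267, 'cx': 316.459593402302, 'cy': 201.96955388155325, 'camera_from_world': [[-0.012132965511534088, -0.9999263802051959, -0.00015911514649227457, 6.597177473086739], [0.9943588176474052, -0.012082177994069116, 0.10537818911792812, -596.4631919053516], [-0.10537235365478989, 0.0011203323852998876, 0.9944322058041949, -1230.9537518662514], [0.0, 0.0, 0.0, 1.0]]}
side {'fovy': 51.42748802476562, 'cx': 314.3482658176914, 'cy': 197.77472928999345, 'camera_from_world': [[-0.9127681955765471, -0.40834430458266907, 0.010447490551818178, 540.7904755529311], [0.26673605250795945, -0.5764718953650544, 0.772354861541437, -193.18341753560566], [-0.3093640241469666, 0.7077676757023577, 0.6351053596014418, -887.3690950076957], [0.0, 0.0, 0.0, 1.0]]}
{'fovy': 66.1259468605593, 'cx': 321.3454590525906, 'cy': 198.9657473081433, 'camera_from_world': array([[ 3.88139600e-01, -9.21598369e-01, -2.02402358e-03,
        -5.48275403e+02],
       [ 8.88460753e-01,  3.74765234e-01, -2.64931142e-01,
         2.78547024e+01],
       [ 2.44918643e-01,  1.01032002e-01,  9.64265209e-01,
        -3.92064661e+02],
       [ 0.00000000e+00,  0.00000000e+00,  0.00000000e+00,
         1.00000000e+00]])}
```

View pics/top0.png

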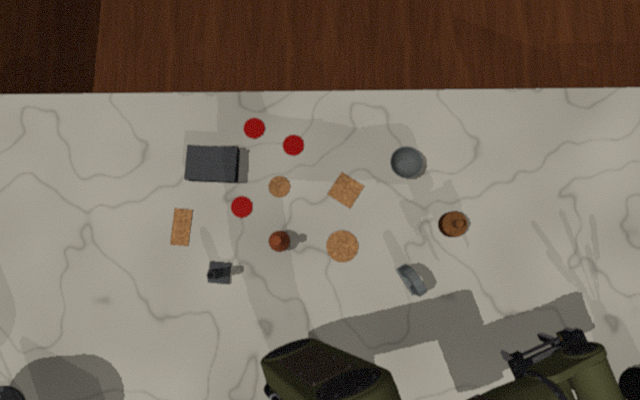

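View pics/side0.png

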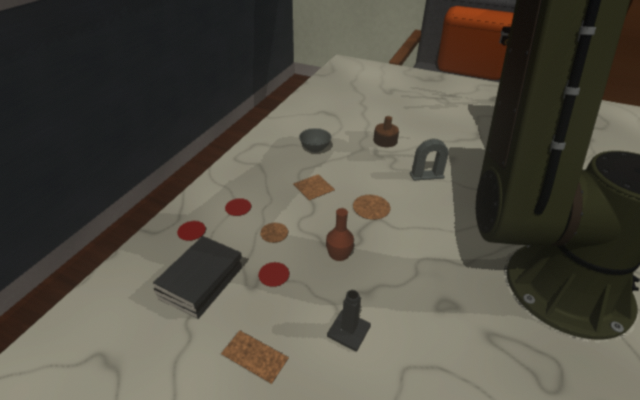

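```bash
cat > h.py <<'E'
import numpy as np, cv2
from scipy.optimize import minimize
from cell import *
def cam(n):
    s=read_state(); i=camera_info(n); im=camera(n)[:,:,::-1].copy()
    i['f']=200/np.tan(np.radians(i['fovy']/2)); return im,i
def proj(i,P):
    P=np.atleast_2d(P); c=P@i['camera_from_world'][:3,:3].T+i['camera_from_world'][:3,3]
    return np.c_[i['cx']+i['f']*c[:,0]/-c[:,2], i['cy']+i['f']*c[:,1]/c[:,2]]
def ray(i,px,z):
    T=i['camera_from_world'];d=T[:3,:3].T@np.array([(px[0]-i['cx'])/i['f'],-(px[1]-i['cy'])/i['f'],-1]);o=-T[:3,:3].T@T[:3,3]
    return (o+d*(z-o[2])/d[2])[:2]
def box(x0,x1,y0,y1,z0,z1): return np.array([[x,y,z] for x in(x0,x1) for y in(y0,y1) for z in(z0,z1)],float)
def cyl(r0,r1,z0,z1):
    a=np.linspace(0,2*np.pi,40,endpoint=False);return np.vstack([np.c_[r*np.cos(a),r*np.sin(a),0*a+z] for r,z in((r0,z0),(r1,z1))])
def arch():
    p=[box(-46,46,-18,18,0,8),box(-44,-18,-13,13,8,74),box(18,44,-13,13,8,74)]
    a=np.linspace(0,np.pi,13)
    for u,v in zip(a,a[1:]): p.append(np.array([[r*np.cos(t),y,74+r*np.sin(t)] for r in(18,44) for t in(u,v) for y in(-13,13)]))
    return p
M=dict(arch=arch(),
 vase=[cyl(24,28,0,12),cyl(28,32,12,30),cyl(32,29,30,50),cyl(29,12,50,80),cyl(12,12,80,120),cyl(13,13,120,128)],
 jar=[cyl(39,39,0,46),cyl(12,12,46,85)],
 candlestick=[box(-32,32,-32,32,0,12),box(-12,12,-12,12,12,102),cyl(12,12,102,114)],
 pad_oblong=[box(-56,56,-28,28,0,4)],pad_round_small=[cyl(34,34,0,4)],pad_round_large=[cyl(49,49,0,4)],pad_square=[box(-42,42,-42,42,0,4)])
ROUND=('vase','jar','pad_round_small','pad_round_large')
S=4
def render(i,name,p,z=0,s=S):
    m=np.zeros((400*s,640*s),np.uint8);c,sn=np.cos(p[2]),np.sin(p[2]);R=np.array([[c,-sn,0],[sn,c,0],[0,0,1]])
    for q in M[name]:
        uv=(proj(i,q@R.T+[p[0],p[1],z])+.5)*s-.5
        cv2.fillConvexPoly(m,cv2.convexHull(np.float32(uv)).round().astype(np.int32),1)
    return m
def segment(im,i,name,p,grow=7,z=0):
    m=render(i,name,p,z,1);g=np.where(cv2.dilate(m,np.ones((2*grow+1,)*2)),2,0).astype(np.uint8)
    g[m>0]=3
    band=cv2.dilate(m,np.ones((2*grow+15,)*2))
    ys,xs=np.where(band);y0,y1,x0,x1=ys.min(),ys.max()+1,xs.min(),xs.max()+1
    sub=g[y0:y1,x0:x1].copy();out=np.zeros_like(m)
    cv2.grabCut(im[y0:y1,x0:x1].copy(),sub,None,np.zeros((1,65)),np.zeros((1,65)),4,cv2.GC_INIT_WITH_MASK)
    out[y0:y1,x0:x1]=(sub==1)|(sub==3);return out
def fit(views,name,p,z=0,masks=None,grow=7):
    masks=masks or [segment(im,i,name,p,grow,z) for im,i in views]
    big=[cv2.resize(m*255,None,fx=S,fy=S,interpolation=cv2.INTER_LINEAR)>127 for m in masks]
    def cost(q):
        c=0
        for (im,i),b in zip(views,big):
            r=render(i,name,q,z)>0;c+=1-(r&b).sum()/max(1,(r|b).sum())
        return c/len(views)
    best=None
    for dy in ([0] if name in ROUND else [-.3,0,.3]):
        x0=np.array([p[0],p[1],p[2]+dy]);sx=np.array([x0,x0+[8,0,0],x0+[0,8,0],x0+[0,0,.15]])
        r=minimize(cost,x0,method='Nelder-Mead',options=dict(initial_simplex=sx,xatol=.05,fatol=1e-4,maxfev=150))
        if best is None or r.fun<best.fun: best=r
    return best.x,best.fun,masks
def outline(im,i,name,p,z=0,col=(0,255,0),s=S):
    c,_=cv2.findContours(render(i,name,p,z,s),cv2.RETR_LIST,cv2.CHAIN_APPROX_NONE);cv2.drawContours(im,c,-1,col,1)
E
cat > m1.py <<'E'
from h import *
V=[cam("top"),cam("side")]
ini=dict(arch=((412,290),1.0),vase=((278,243),0),jar=((453,227),0),candlestick=((220,272),0),pad_oblong=((181,227),0),pad_round_small=((280,187),0),pad_round_large=((342,246),0),pad_square=((346,190),.6))
big=[cv2.resize(v[0],None,fx=S,fy=S,interpolation=cv2.INTER_CUBIC) for v in V]
for n,(px,yaw) in ini.items():
    xy=ray(V[0][1],px,0)
    if n=='arch': xy=ray(V[0][1],(412,280),60)
    res=[fit([v],n,[*xy,yaw]) for v in V]
    b=fit(V,n,res[0][0],masks=[r[2][0] for r in res])
    print(n,*[(r[0].round(2),round(r[1],3)) for r in res+[b]])
    for k in (0,1): outline(big[k],V[k][1],n,b[0])
cv2.imwrite("pics/top_fit.png",cv2.resize(big[0][400:1240,640:1920],(800,525),interpolation=cv2.INTER_AREA))
cv2.imwrite("pics/side_fit.png",cv2.resize(big[1][440:1560,600:1840],(664,600),interpolation=cv2.INTER_AREA))
E
time python3 m1.py
```

```text
arch (array([ 364.98, -272.05,    0.7 ]), np.float64(1.0)) (array([ 363.57, -276.86,    0.62]), np.float64(0.104)) (array([ 363.58, -276.88,    0.62]), np.float64(0.552))
vase (array([ 4.8248e+02,  1.1254e+02, -5.0000e-02]), np.float64(0.058)) (array([4.8205e+02, 1.0827e+02, 1.7000e-01]), np.float64(0.05)) (array([4.8155e+02, 1.1115e+02, 1.0000e-02]), np.float64(0.078))
jar (array([ 5.2682e+02, -4.0872e+02,  1.5000e-01]), np.float64(0.055)) (array([ 5.2653e+02, -4.1161e+02, -8.0000e-02]), np.float64(0.064)) (array([ 5.2642e+02, -4.0962e+02,  2.4000e-01]), np.float64(0.064))
candlestick (array([ 3.9049e+02,  2.9399e+02, -1.1000e-01]), np.float64(0.087)) (array([ 3.8978e+02,  2.9192e+02, -1.2000e-01]), np.float64(0.045)) (array([ 3.9002e+02,  2.9253e+02, -1.2000e-01]), np.float64(0.071))
pad_oblong (array([ 5.2947e+02,  4.1189e+02, -1.0000e-01]), np.float64(0.048)) (array([ 5.2874e+02,  4.1074e+02, -1.0000e-01]), np.float64(0.028)) (array([ 5.2901e+02,  4.1139e+02, -1.0000e-01]), np.float64(0.043))
pad_round_small (array([6.5008e+02, 1.1342e+02, 5.0000e-02]), np.float64(0.056)) (array([6.4981e+02, 1.1170e+02, 9.0000e-02]), np.float64(0.06)) (array([6.4989e+02, 1.1293e+02, 1.4000e-01]), np.float64(0.061))
pad_round_large (array([ 4.6518e+02, -7.5730e+01,  1.2000e-01]), np.float64(0.03)) (array([ 4.6585e+02, -7.8520e+01, -2.0000e-02]), np.float64(0.041)) (array([ 4.6495e+02, -7.6930e+01,  2.4000e-01]), np.float64(0.046))
pad_square (array([636.3 , -90.65,   0.99]), np.float64(0.045)) (array([636.39, -92.18,   1.  ]), np.float64(0.043)) (array([636.62, -90.78,   1.  ]), np.float64(0.053))
real	0m30.938s
user	0m22.326s
sys	0m8.362s
```

View pics/top_fit.png

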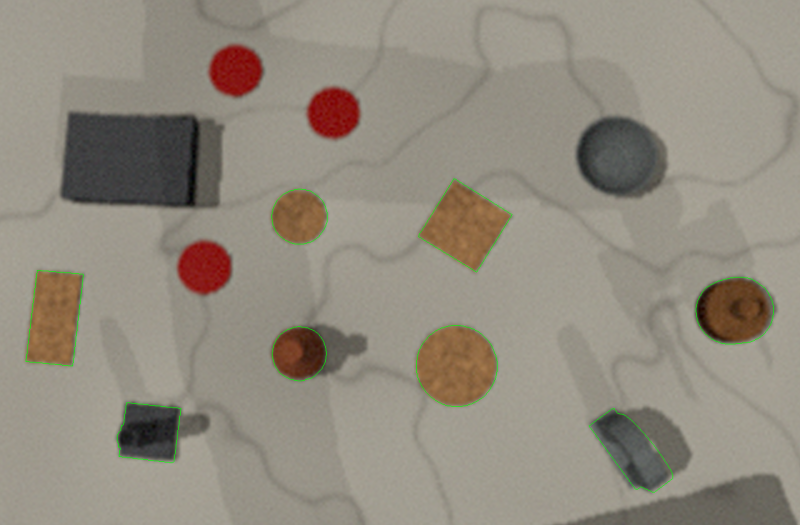

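View pics/side_fit.png

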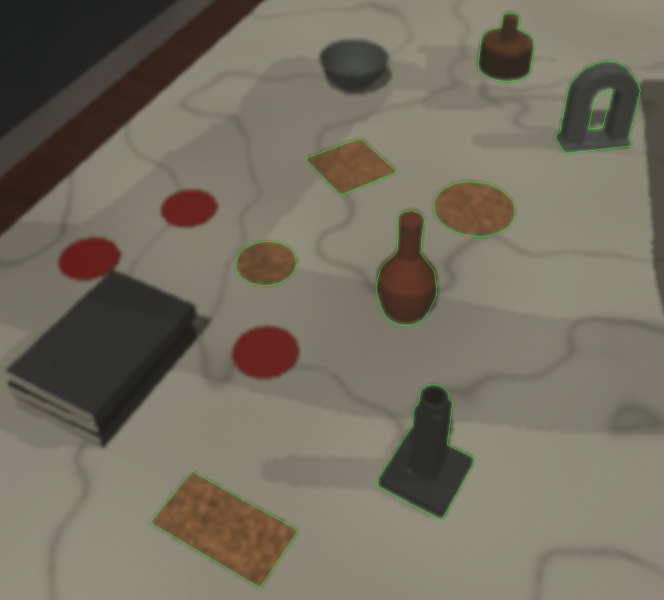

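Top view enlarged: the small round candidates are the cork pad at crop (299,216) and three red discs at (236,70), (334,113) and (205,267). The cork disc fits, because red is excluded. The model outlines sit on every object in both views, so I'll start with the jar.

Call:
drive_tool:
  motion: [38,4,0,0,40,4,0,0,40,4,0,0,40,4,0,0,40,4,0,0,40,4,0,0,40,4,0,0,40,4,0,0]
  jaw: 0.3
  grip_force: 20

```text
clock: 0.87
eef_pos: [524.0, -412.2, 204.1]
eef_rot: [-3.14, 0.002, 0.387]
wrist_force: [-0.1, -1.6, 0.2]
finger_gap: 66.0
```

```bash
cat > to.py <<'E'
import sys,numpy as np
from cell import *
from scipy.spatial.transform import Rotation as Ro
s=read_state();x=list(map(float,sys.argv[1:5]))
R=Ro.from_euler('xyz',s['eef_rot']).as_matrix();d=R.T@(np.array(x[:3])-s['eef_pos'])
print('t',round(s['clock'],2),'pos',s['eef_pos'].round(1),'rot',s['eef_rot'].round(3),'j',s['joints'].round(2),'F',s['wrist_force'].round(1),'gap',round(s['finger_gap'],1))
yd=(s['eef_rot'][2]-x[3]+np.pi)%(2*np.pi)-np.pi
print('tool shift',d.round(1),'turn',round(yd,3))
E
python3 to.py 526.5 -410 50 0.4
cat > look.py <<'E'
# look.py name x y yaw z cams... : refit
import sys;from h import *
n=sys.argv[1];p=[float(a) for a in sys.argv[2:5]];z=float(sys.argv[5])
for c in sys.argv[6:]:
    v=cam(c);r=fit([v],n,p,z);print(n,c,r[0].round(2),round(r[1],3))
E
```

```text
t 0.87 pos [ 524.  -412.2  204.1] rot [-3.14e+00  2.00e-03  3.87e-01] j [-0.72  0.57  1.14 -0.    1.43  0.46] F [-0.1 -1.6  0.2] gap 66.0
tool shift [  3.4  -0.8 154.1] turn -0.013
```

Call:
drive_tool:
  motion: [3,-1,15,0,0,0,15,0,0,0,15,0,0,0,5,0]

```text
clock: 1.2
eef_pos: [535.0, -404.6, 151.1]
eef_rot: [-3.14, 0.0, 0.397]
wrist_force: [-0.3, -0.0, -0.8]
finger_gap: 65.9
```

```bash
python3 look.py jar 526.5 -410 0 0 wrist; python3 to.py 526.5 -410 50 0.4
python3 - <<'E'
from h import *
im,i=cam("wrist");outline(im,i,'jar',[526.5,-410,0],s=1);cv2.imwrite("pics/w1.png",im)
E
```

```text
jar wrist [ 5.2544e+02 -4.0756e+02  1.3000e-01] 0.089
t 1.25 pos [ 534.9 -404.6  151. ] rot [-3.14   0.     0.396] j [-0.7   0.62  1.19  0.    1.33  0.47] F [-0.2  1.  -0.8] gap 66.0
tool shift [ -9.8   1.9 101. ] turn -0.004
```

View pics/w1.png

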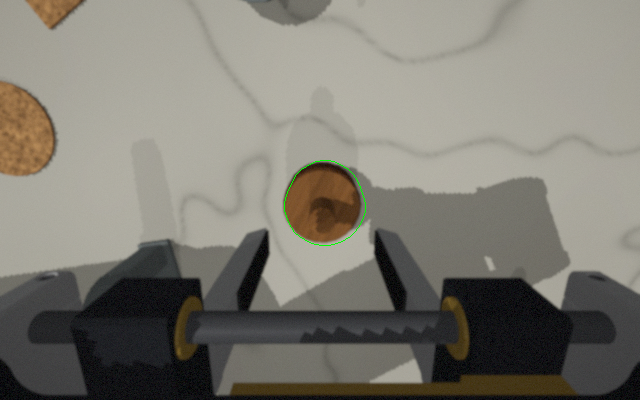

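Wrist view: the jar is at px (323,203), about 2 mm from the estimate, with the fingers straddling it. I'll descend onto the knob.

Call:
drive_tool:
  motion: [-10,0,0,0,0,0,12,0,0,0,16,0,0,0,16,0,0,0,16,0,0,0,16,0,0,0,8,0,0,0,0,0]

```text
clock: 1.97
eef_pos: [523.1, -414.1, 69.9]
eef_rot: [3.133, -0.005, 0.391]
wrist_force: [0.1, -0.0, 0.3]
finger_gap: 65.5
```

```bash
python3 to.py 526 -408.5 51 0.4
```

```text
t 1.97 pos [ 523.1 -414.1   69.9] rot [ 3.133 -0.005  0.391] j [-0.72  0.68  1.29  0.    1.16  0.46] F [ 0.1 -0.   0.3] gap 65.5
tool shift [ 4.7 -4.3 18.9] turn -0.009
```

Call:
drive_tool:
  motion: [3,-3,6,0,1,-1,6,0,0,0,6,0,0,0,0,0,0,0,0,0]

```text
clock: 2.38
eef_pos: [526.1, -409.5, 52.9]
eef_rot: [3.13, -0.006, 0.39]
wrist_force: [0.6, -0.3, -0.1]
finger_gap: 65.7
```

```bash
python3 to.py 526 -408.5 51 0.4
```

```text
t 2.38 pos [ 526.1 -409.5   52.9] rot [ 3.13  -0.006  0.39 ] j [-0.72  0.7   1.3   0.    1.13  0.46] F [ 0.6 -0.3 -0.1] gap 65.7
tool shift [ 0.3 -1.   1.9] turn -0.01
```

Call:
drive_tool:
  motion: [0,-1,2,0,0,0,0,0,0,0,0,0,0,0,0,0,0,0,0,0,0,0,0,0]
  jaw: 1
  grip_force: 25

```text
clock: 2.88
eef_pos: [526.3, -409.0, 52.2]
eef_rot: [3.128, -0.007, 0.39]
wrist_force: [1.1, -0.4, -0.4]
finger_gap: 29.3
```

```bash
python3 to.py 526 -408.5 51 0.4
```

```text
t 2.88 pos [ 526.3 -409.    52.2] rot [ 3.128 -0.007  0.39 ] j [-0.72  0.7   1.31  0.    1.12  0.47] F [ 1.1 -0.4 -0.4] gap 29.3
tool shift [-0.1 -0.6  1.2] turn -0.01
```

Call:
drive_tool:
  motion: [0,0,0,0,0,0,0,0,0,0,-6,0,0,0,-14,0,0,0,-18,0,0,0,-18,0,0,0,-18,0,0,0,-14,0]

```text
clock: 3.55
eef_pos: [523.4, -406.6, 143.1]
eef_rot: [3.135, -0.003, 0.39]
wrist_force: [1.1, -0.0, -2.4]
finger_gap: 23.2
```

```bash
python3 to.py 465 -77 160 0.4; cat h.py >/dev/null
python3 - <<'E'
from h import *
v=cam("wrist");cv2.imwrite("pics/w2.png",v[0])
r=fit([v],'pad_round_large',[465,-77,0]);print(r[0],r[1])
E
```

```text
t 3.55 pos [ 523.4 -406.6  143.1] rot [ 3.135e+00 -3.000e-03  3.900e-01] j [-0.72  0.6   1.24  0.    1.3   0.47] F [ 1.1 -0.  -2.4] gap 23.2
tool shift [  71.3 -327.   -18.8] turn -0.01
[ 4.63775786e+02 -7.55141069e+01  1.39225773e-01] 0.01663432704180634
```

Call:
drive_tool:
  motion: [3,-12,-2,0,6,-24,-2,0,6,-27,-2,0,6,-27,-2,0,6,-27,-2,0,6,-27,-2,0,6,-27,0,0,6,-27,0,0]

```text
clock: 4.27
eef_pos: [488.0, -203.6, 159.7]
eef_rot: [3.126, -0.008, 0.384]
wrist_force: [0.5, 0.4, -3.1]
finger_gap: 23.6
```

```bash
python3 to.py 463.8 -75.5 55 0.4
```

```text
t 4.27 pos [ 488.  -203.6  159.7] rot [ 3.126 -0.008  0.384] j [-0.46  0.29  1.65 -0.01  1.19  0.73] F [ 0.5  0.4 -3.1] gap 23.6
tool shift [  24.7 -129.5  102.9] turn -0.016
```

Call:
drive_tool:
  motion: [5,-26,0,0,5,-26,0,0,4,-24,0,0,4,-20,0,0,3,-15,0,0,2,-8,0,0,0,0,0,0]

```text
clock: 4.85
eef_pos: [461.3, -74.7, 160.2]
eef_rot: [3.125, -0.01, 0.388]
wrist_force: [-0.4, -0.2, -3.0]
finger_gap: 23.8
```

```bash
python3 to.py 463.8 -75.5 55 0.4
```

```text
t 4.85 pos [461.3 -74.7 160.2] rot [ 3.125 -0.01   0.388] j [-0.23  0.15  1.81 -0.01  1.16  0.95] F [-0.4 -0.2 -3. ] gap 23.8
tool shift [ 1.000e+00 -1.000e-01  1.052e+02] turn -0.012
```

Call:
drive_tool:
  motion: [1,0,8,0,0,0,14,0,0,0,14,0,0,0,14,0,0,0,14,0,0,0,10,0,0,0,5,0,0,0,0,0]

```text
clock: 5.52
eef_pos: [465.2, -81.5, 75.2]
eef_rot: [3.123, -0.011, 0.383]
wrist_force: [0.2, 0.5, -2.4]
finger_gap: 23.7
```

```bash
python3 to.py 463.8 -75.5 56 0.4; python3 look.py jar 463 -75.5 0 15 top side
```

```text
t 5.52 pos [465.2 -81.5  75.2] rot [ 3.123 -0.011  0.383] j [-0.25  0.28  1.88 -0.01  0.96  0.95] F [ 0.2  0.5 -2.4] gap 23.7
tool shift [ 0.7 -6.5 19.1] turn -0.017
jar top [463.  -75.5   0. ] 1.0
jar side [ 4.5983e+02 -5.4870e+01  1.8000e-01] 0.269
```

Call:
drive_tool:
  motion: [1,-4,3,0,0,-3,3,0,0,-1,3,0,0,0,3,0,0,0,0,0]

```text
clock: 6.03
eef_pos: [465.0, -73.4, 65.2]
eef_rot: [3.119, -0.015, 0.383]
wrist_force: [1.2, 0.3, -3.6]
finger_gap: 23.8
```

```bash
python3 to.py 463.8 -75.5 56 0.4
```

```text
t 6.03 pos [465.  -73.4  65.2] rot [ 3.119 -0.015  0.383] j [-0.23  0.29  1.9  -0.01  0.93  0.97] F [ 1.2  0.3 -3.6] gap 23.8
tool shift [-2.   1.3  9.2] turn -0.017
```

Call:
drive_tool:
  motion: [-2,1,2,0,0,0,2,0,0,0,2,0,0,0,1.5,0]

```text
clock: 6.37
eef_pos: [463.8, -75.4, 57.5]
eef_rot: [3.119, -0.016, 0.384]
wrist_force: [0.4, -0.2, -3.4]
finger_gap: 23.3
```

```bash
python3 to.py 463.8 -75.5 56 0.4
```

```text
t 6.37 pos [463.8 -75.4  57.5] rot [ 3.119 -0.016  0.384] j [-0.23  0.3   1.91 -0.01  0.91  0.96] F [ 0.4 -0.2 -3.4] gap 23.3
tool shift [-0.1  0.   1.5] turn -0.016
```

Call:
drive_tool:
  motion: [0,0,0.8,0,0,0,0.8,0,0,0,0.8,0]

```text
clock: 6.62
eef_pos: [464.9, -75.8, 56.5]
eef_rot: [3.118, -0.018, 0.383]
wrist_force: [-5.8, -0.1, 13.6]
finger_gap: 23.8
```

Contact made. Releasing and rising.

Call:
drive_tool:
  motion: [0,0,-0.3,0,0,0,0,0,0,0,0,0,0,0,0,0,0,0,-8,0,0,0,-20,0,0,0,-25,0,0,0,-30,0]
  jaw: 0.35

```text
clock: 7.28
eef_pos: [460.6, -74.1, 139.4]
eef_rot: [3.122, -0.011, 0.383]
wrist_force: [0.8, -0.4, -0.4]
finger_gap: 61.2
```

```bash
python3 to.py 381 107 200 0.4; python3 look.py jar 464 -76 0 4 wrist side;python3 look.py pad_round_large 464 -76 0 0 wrist side
python3 - <<'E'
from h import *
v=cam("wrist");cv2.imwrite("pics/w3.png",v[0])
E
```

```text
t 7.28 pos [460.6 -74.1 139.4] rot [ 3.122 -0.011  0.383] j [-0.23  0.17  1.84 -0.01  1.11  0.96] F [ 0.8 -0.4 -0.4] gap 61.2
tool shift [  -5.5 -196.5  -64.4] turn -0.017
jar wrist [ 4.6758e+02 -7.5100e+01 -4.0000e-02] 0.08
jar side [ 4.648e+02 -7.805e+01  8.000e-02] 0.051
pad_round_large wrist [ 4.6303e+02 -7.6080e+01  2.0000e-02] 0.043
pad_round_large side [ 4.6567e+02 -8.1400e+01  2.4000e-01] 0.219
```

View pics/w3.png

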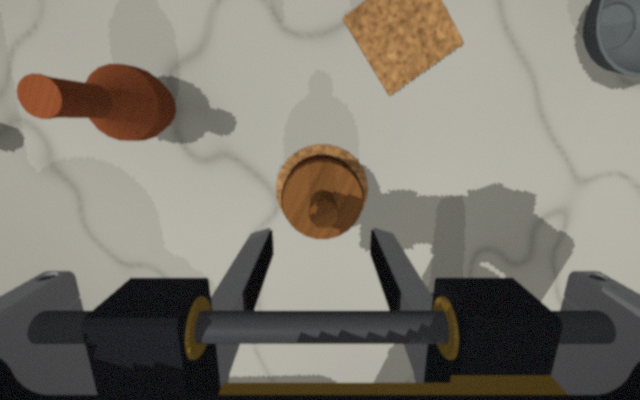

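Wrist view: the jar at px (322,195) sits inside the pad ring at (322,190). The side view puts it within about 1 mm of centre. Next is the vase.

Call:
drive_tool:
  motion: [0,0,-30,0,0,0,-30,0,14,-27,0,0,17,-31,0,0,17,-31,0,0,17,-31,0,0,12,-24,0,0,4,-10,0,0]

```text
clock: 8.2
eef_pos: [475.0, 104.6, 191.1]
eef_rot: [3.128, 0.0, 0.376]
wrist_force: [-0.1, -0.7, -0.4]
finger_gap: 60.9
```

```bash
python3 look.py vase 480.5 113 0 0 wrist; python3 look.py pad_round_small 649 115 0 0 wrist; python3 to.py 480.5 113 82 0.4
```

```text
vase wrist [4.8019e+02 1.1197e+02 1.2000e-01] 0.047
pad_round_small wrist [ 6.4857e+02  1.1480e+02 -3.0000e-02] 0.026
t 8.3 pos [474.8 103.5 191. ] rot [3.128e+00 1.000e-03 3.770e-01] j [ 0.15  0.17  1.72 -0.01  1.25  1.35] F [ 0.7 -0.4  0.1] gap 60.7
tool shift [  8.9  -8.3 108.9] turn -0.023
```

Call:
drive_tool:
  motion: [6,-6,0,0,2,-2,4,0,0,0,12,0,0,0,14,0,0,0,14,0,0,0,12,0,0,0,6,0,0,0,0,0]

```text
clock: 8.97
eef_pos: [480.0, 108.6, 122.4]
eef_rot: [3.128, 0.005, 0.37]
wrist_force: [0.4, -0.1, 0.6]
finger_gap: 61.1
```

```bash
python3 to.py 480.2 112 82 0.4
```

```text
t 8.97 pos [480.  108.6 122.4] rot [3.128 0.005 0.37 ] j [ 0.16  0.26  1.77 -0.02  1.11  1.36] F [ 0.4 -0.1  0.6] gap 61.1
tool shift [ 1.6 -3.6 40.4] turn -0.03
```

Call:
drive_tool:
  motion: [2,-3,6,0,0,-2,10,0,0,0,10,0,0,0,8,0,0,0,4,0,0,0,1,0,0,0,0,0]

```text
clock: 9.55
eef_pos: [480.7, 113.2, 79.9]
eef_rot: [3.128, 0.004, 0.369]
wrist_force: [-0.2, 0.3, 0.9]
finger_gap: 61.0
```

```bash
python3 to.py 480.2 112 82 0.4
```

```text
t 9.55 pos [480.7 113.2  79.9] rot [3.128 0.004 0.369] j [ 0.16  0.33  1.81 -0.02  1.01  1.38] F [-0.2  0.3  0.9] gap 61.0
tool shift [-0.9  1.  -2. ] turn -0.031
```

Call:
drive_tool:
  motion: [-1,1,-1,0,0,0,0,0,0,0,0,0,0,0,0,0,0,0,0,0,0,0,0,0,0,0,0,0]
  jaw: 1

```text
clock: 10.13
eef_pos: [480.8, 111.9, 82.6]
eef_rot: [3.128, 0.002, 0.369]
wrist_force: [0.2, 0.3, -1.0]
finger_gap: 23.9
```

```bash
python3 to.py 480.2 112 82 0.4
```

```text
t 10.13 pos [480.8 111.9  82.6] rot [3.128e+00 2.000e-03 3.690e-01] j [ 0.16  0.32  1.81 -0.02  1.01  1.37] F [ 0.2  0.3 -1. ] gap 23.9
tool shift [-0.5 -0.3  0.6] turn -0.031
```

Call:
drive_tool:
  motion: [0,0,-6,0,0,0,-12,0,0,0,-14,0,8,3,-8,0,18,6,0,0,24,9,0,0,26,9.5,0,0,26,9.5,0,0]

```text
clock: 10.8
eef_pos: [588.6, 115.1, 126.9]
eef_rot: [3.128, 0.005, 0.371]
wrist_force: [-0.3, -0.2, -1.5]
finger_gap: 23.7
```

Call:
drive_tool:
  motion: [22,8,0,0,16,6,0,0,8,3,0,0,3,1,0,0,0,0,0,0]

```text
clock: 11.22
eef_pos: [646.1, 115.6, 126.3]
eef_rot: [3.128, 0.007, 0.37]
wrist_force: [-0.7, 0.1, -2.4]
finger_gap: 23.5
```

```bash
python3 to.py 648.6 114.8 86.6 0.37
```

```text
t 11.22 pos [646.1 115.6 126.3] rot [3.128 0.007 0.37 ] j [ 0.13  0.61  1.27 -0.02  1.27  1.33] F [-0.7  0.1 -2.4] gap 23.5
tool shift [ 2.3  1.1 39.7] turn -0.0
```

Batching moves works in sequence. Lowering.

Call:
drive_tool:
  motion: [2,1,4,0,0,0,7,0,0,0,8,0,0,0,6,0,0,0,3,0,0,0,0,0]

```text
clock: 11.72
eef_pos: [645.8, 115.1, 95.1]
eef_rot: [3.129, 0.009, 0.37]
wrist_force: [-0.0, 0.6, -2.9]
finger_gap: 24.2
```

```bash
python3 to.py 648.6 114.8 86.6 0.37
```

```text
t 11.72 pos [645.8 115.1  95.1] rot [3.129 0.009 0.37 ] j [ 0.13  0.64  1.29 -0.02  1.22  1.33] F [-0.   0.6 -2.9] gap 24.2
tool shift [2.6 1.2 8.5] turn 0.0
```

Call:
drive_tool:
  motion: [2,1,2,0,1,0,2,0,0,0,2,0,0,0,1,0]

```text
clock: 12.05
eef_pos: [649.2, 115.3, 87.9]
eef_rot: [3.129, 0.008, 0.37]
wrist_force: [-0.3, 0.0, -2.3]
finger_gap: 24.0
```

```bash
python3 to.py 648.6 114.8 86.6 0.37
```

```text
t 12.05 pos [649.2 115.3  87.9] rot [3.129 0.008 0.37 ] j [ 0.13  0.65  1.29 -0.02  1.21  1.33] F [-0.3  0.  -2.3] gap 24.0
tool shift [-0.8  0.2  1.3] turn 0.0
```

Call:
drive_tool:
  motion: [-0.5,0,0.8,0,0,0,0.8,0]

```text
clock: 12.22
eef_pos: [649.0, 115.0, 86.5]
eef_rot: [3.129, 0.008, 0.37]
wrist_force: [-1.9, -1.3, 6.0]
finger_gap: 23.8
```

Call:
drive_tool:
  motion: [0,0,0,0,0,0,0,0,0,0,0,0,0,0,0,0,0,0,-8,0,0,0,-18,0,0,0,-25,0,0,0,-30,0]
  jaw: 0.35

```text
clock: 12.88
eef_pos: [647.1, 115.9, 166.3]
eef_rot: [3.131, 0.016, 0.37]
wrist_force: [0.0, 0.6, -0.1]
finger_gap: 60.8
```

Call:
drive_tool:
  motion: [0,0,-25,0,0,0,-10,0,0,0,0,0]

```text
clock: 13.13
eef_pos: [649.0, 116.9, 210.9]
eef_rot: [3.128, 0.006, 0.37]
wrist_force: [-0.0, -0.3, 0.4]
finger_gap: 61.0
```

```bash
python3 to.py 389 294.3 200 1.45; python3 look.py vase 649 115 0 4 wrist side;  python3 look.py pad_round_small 649 115 0 0 wrist
python3 - <<'E'
from h import *
v=cam("wrist");cv2.imwrite("pics/w4.png",v[0])
E
```

```text
t 13.13 pos [649.  116.9 210.9] rot [3.128 0.006 0.37 ] j [ 0.13  0.55  1.16 -0.01  1.44  1.33] F [-0.  -0.3  0.4] gap 61.0
tool shift [-178.  -259.6    8.7] turn -1.08
vase wrist [6.4876e+02 1.1511e+02 8.0000e-02] 0.057
vase side [6.4326e+02 1.2338e+02 3.0000e-02] 0.169
pad_round_small wrist [6.4520e+02 1.1365e+02 3.0000e-02] 0.152
```

View pics/w4.png

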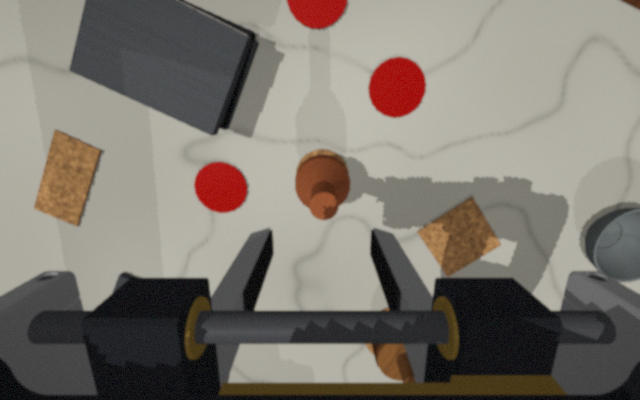

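Wrist view: the vase stands upright on its pad at px (322,180) with a cork rim showing behind it. It measures within 1 mm of centre. The candlestick is next, turning while high.

Call:
drive_tool:
  motion: [0,0,0,-0.12,0,0,0,-0.12,0,0,0,-0.12,0,0,0,-0.12,0,0,0,-0.12,0,0,0,-0.12,0,0,0,-0.12,0,0,0,-0.12]

```text
clock: 14.0
eef_pos: [643.9, 115.9, 190.9]
eef_rot: [-3.117, 0.024, 1.364]
wrist_force: [0.8, -0.7, -0.0]
finger_gap: 61.2
```

Call:
drive_tool:
  motion: [0,0,0,-0.12,12,-20,0,0,16,-31,0,0,16,-31,0,0,16,-31,0,0,16,-31,0,0,16,-31,0,0,16,-31,0,0]

```text
clock: 14.67
eef_pos: [437.0, 237.4, 179.6]
eef_rot: [-3.092, 0.028, 1.493]
wrist_force: [-0.1, 0.3, 0.0]
finger_gap: 61.3
```

```bash
python3 to.py 389 294.3 60 1.45
```

```text
t 14.67 pos [437.  237.4 179.6] rot [-3.092  0.028  1.493] j [ 0.42  0.24  1.66 -0.    1.3   0.5 ] F [-0.1  0.3  0. ] gap 61.3
tool shift [ 56.4 -46.3 120.5] turn 0.043
```

Call:
drive_tool:
  motion: [10,-9,-2,0.01,12,-10,-2,0.01,12,-10,-2,0.01,10,-8,-2,0.01,5,-4,-2,0,0,0,-2,0,0,0,-2,0,0,0,-2,0]

```text
clock: 15.33
eef_pos: [391.1, 293.1, 188.0]
eef_rot: [-3.079, 0.04, 1.458]
wrist_force: [-0.4, 1.0, 0.2]
finger_gap: 60.9
```

```bash
python3 to.py 389 294.3 60 1.45; python3 look.py candlestick 389 294.3 -0.12 0 wrist
```

```text
t 15.33 pos [391.1 293.1 188. ] rot [-3.079  0.04   1.458] j [0.56 0.22 1.66 0.01 1.33 0.68] F [-0.4  1.   0.2] gap 60.9
tool shift [  6.1   5.8 127.8] turn 0.008
candlestick wrist [ 3.8946e+02  2.9515e+02 -1.0000e-01] 0.04
```

Call:
drive_tool:
  motion: [0,0,0,0,0,0,0,0,0,0,0,0,0,0,0,0,0,0,0,0,0,0,0,0]

```text
clock: 15.88
eef_pos: [392.6, 291.3, 188.2]
eef_rot: [-3.08, 0.04, 1.455]
wrist_force: [0.1, -0.3, 0.9]
finger_gap: 61.3
```

```bash
python3 to.py 389 294.3 60 1.45
```

```text
t 15.88 pos [392.6 291.3 188.2] rot [-3.08   0.04   1.455] j [0.56 0.22 1.66 0.01 1.33 0.67] F [ 0.1 -0.3  0.9] gap 61.3
tool shift [  7.7   4.  128. ] turn 0.005
```

Call:
drive_tool:
  motion: [0,0,0,0.12,0,0,0,0.12,0,0,0,0.12,0,0,0,0.12]

```text
clock: 16.22
eef_pos: [392.6, 291.2, 188.1]
eef_rot: [-3.106, 0.065, 0.962]
wrist_force: [0.2, 0.3, 0.1]
finger_gap: 61.0
```

```bash
python3 to.py 389 294.3 60 1.45
```

```text
t 16.22 pos [392.6 291.2 188.1] rot [-3.106  0.065  0.962] j [0.56 0.22 1.66 0.01 1.33 1.17] F [0.2 0.3 0.1] gap 61.0
tool shift [ 8.700e+00 -1.000e-01  1.279e+02] turn -0.488
```

Call:
drive_tool:
  motion: [-6,-2,-6,0,-10,-3.5,-10,0,-12,-4,-10,0,-12,-4,-10,0,-12,-4,-10,0,-10,-3.5,-8,0,-6,-2,-4,0,-3,-1,-2,0]

```text
clock: 16.88
eef_pos: [332.1, 245.4, 257.9]
eef_rot: [-3.104, 0.064, 0.985]
wrist_force: [0.4, -0.1, 0.9]
finger_gap: 61.2
```

```bash
python3 to.py 389 294.3 60 1.45
```

```text
t 16.88 pos [332.1 245.4 257.9] rot [-3.104  0.064  0.985] j [ 0.54 -0.01  1.75  0.01  1.47  1.13] F [ 0.4 -0.1  0.9] gap 61.2
tool shift [ 84.8  27.6 192. ] turn -0.465
```

Call:
drive_tool:
  motion: [28,9.5,12,0,28,9.5,12,0,28,9.5,12,0,0,0,0,0,0,0,0,0]

```text
clock: 17.3
eef_pos: [402.3, 300.4, 215.7]
eef_rot: [-3.106, 0.06, 0.995]
wrist_force: [-0.8, -0.9, 0.4]
finger_gap: 61.2
```

```bash
python3 to.py 389 294.3 60 1.45
```

```text
t 17.3 pos [402.3 300.4 215.7] rot [-3.106  0.06   0.995] j [0.56 0.23 1.59 0.01 1.39 1.14] F [-0.8 -0.9  0.4] gap 61.2
tool shift [ -3.   -2.2 156.3] turn -0.455
```

Call:
drive_tool:
  motion: [0,0,-10,0,0,0,-16,0,0,0,-18,0,0,0,-18,0,0,0,-16,0,0,0,-10,0,0,0,-5,0,0,0,0,0]

```text
clock: 17.97
eef_pos: [404.8, 300.6, 320.9]
eef_rot: [-3.107, 0.055, 1.002]
wrist_force: [0.4, 0.6, -0.5]
finger_gap: 61.1
```

```bash
python3 to.py 389 294.3 60 1.45
```

```text
t 17.97 pos [404.8 300.6 320.9] rot [-3.107  0.055  1.002] j [0.56 0.17 1.41 0.01 1.62 1.13] F [ 0.4  0.6 -0.5] gap 61.1
tool shift [  0.7  -0.9 261.5] turn -0.448
```

Call:
drive_tool:
  motion: [0,0,30,0,0,0,35,0,0,0,25,0,0,0,0,0,0,0,0,0,0,0,0,0]

```text
clock: 18.47
eef_pos: [398.2, 297.1, 231.9]
eef_rot: [-3.11, 0.05, 1.004]
wrist_force: [-0.8, -0.2, 1.0]
finger_gap: 61.0
```

```bash
python3 to.py 389 294.3 60 1.45
```

```text
t 18.47 pos [398.2 297.1 231.9] rot [-3.11   0.05   1.004] j [0.56 0.2  1.59 0.01 1.42 1.13] F [-0.8 -0.2  1. ] gap 61.0
tool shift [  1.4  -0.8 172.1] turn -0.446
```

Call:
drive_tool:
  motion: [-6,-2,-6,0,-13,-5,-12,0,-13,-5,-12,0,-13,-5,-12,0,-13,-5,-12,0,-13,-5,-12,0,-13,-5,-12,0,-6,-2,-6,0]

```text
clock: 19.13
eef_pos: [322.4, 238.7, 337.0]
eef_rot: [-3.115, 0.039, 1.004]
wrist_force: [0.6, 0.4, 1.1]
finger_gap: 60.7
```

Call:
drive_tool:
  motion: [32,12,23,0,32,12,23,0,30,11,20,0,0,0,0,0,0,0,0,0]

```text
clock: 19.55
eef_pos: [403.6, 300.5, 275.7]
eef_rot: [-3.124, 0.021, 1.004]
wrist_force: [-0.9, -1.0, -0.1]
finger_gap: 61.3
```

Call:
drive_tool:
  motion: [-6,-2,-6,0,-13,-5,-12,0,-13,-5,-12,0,-13,-5,-12,0,-13,-5,-12,0,-13,-5,-12,0,-13,-5,-12,0,-6,-2,-6,0]

```text
clock: 20.22
eef_pos: [319.5, 236.6, 376.5]
eef_rot: [-3.13, 0.01, 1.004]
wrist_force: [0.1, 0.1, 0.3]
finger_gap: 61.1
```

Call:
drive_tool:
  motion: [32,12,20,0,32,12,20,0,30,11,20,0,0,0,0,0,0,0,0,0]

```text
clock: 20.63
eef_pos: [399.3, 297.2, 325.7]
eef_rot: [-3.139, -0.01, 1.003]
wrist_force: [-0.2, -0.4, 0.2]
finger_gap: 61.1
```

```bash
python3 to.py 389 294.3 60 1.45
```

```text
t 20.63 pos [399.3 297.2 325.7] rot [-3.139 -0.01   1.003] j [0.56 0.11 1.47 0.01 1.55 1.13] F [-0.2 -0.4  0.2] gap 61.1
tool shift [-10.6  -6.5 265.6] turn -0.447
```

The slow-in, fast-out loop removed the tilt. Now I'll turn and descend.

Call:
drive_tool:
  motion: [-4,-3,8,-0.09,-4,-3,16,-0.09,-2,0,18,-0.09,0,0,18,-0.09,0,0,18,-0.08,0,0,18,0,0,0,16,0,0,0,8,0]

```text
clock: 21.3
eef_pos: [387.0, 289.8, 214.7]
eef_rot: [3.123, -0.022, 1.466]
wrist_force: [0.0, -0.7, -0.6]
finger_gap: 61.2
```

```bash
python3 to.py 389.3 294.8 60 1.46
```

```text
t 21.3 pos [387.  289.8 214.7] rot [ 3.123 -0.022  1.466] j [0.56 0.13 1.71 0.01 1.28 0.67] F [ 0.  -0.7 -0.6] gap 61.2
tool shift [  1.8  -1.1 154.8] turn 0.006
```

Call:
drive_tool:
  motion: [1,-1,6,0,1,0,10,0,0,0,12,0,0,0,12,0,0,0,12,0,0,0,10,0,0,0,5,0,0,0,0,0]

```text
clock: 21.97
eef_pos: [388.0, 294.0, 149.5]
eef_rot: [3.115, -0.029, 1.465]
wrist_force: [-1.0, -1.1, -0.1]
finger_gap: 60.9
```

```bash
python3 to.py 389.3 294.8 60 1.46; python3 look.py candlestick 389 294.3 -0.1 0 wrist
```

```text
t 21.97 pos [388.  294.  149.5] rot [ 3.115 -0.029  1.465] j [0.57 0.19 1.79 0.01 1.12 0.67] F [-1.  -1.1 -0.1] gap 60.9
tool shift [-1.6 -1.2 89.5] turn 0.005
candlestick wrist [ 3.8922e+02  2.9486e+02 -9.0000e-02] 0.043
```

Call:
drive_tool:
  motion: [-21,-23,-20,0,-21,-23,-20,0,-20,-21,-20,0,0,0,0,0,0,0,0,0]

```text
clock: 22.43
eef_pos: [310.9, 236.2, 208.8]
eef_rot: [3.116, -0.028, 1.465]
wrist_force: [0.3, -0.0, -0.1]
finger_gap: 60.8
```

Call:
drive_tool:
  motion: [4,4,3,0,9,10,7,0,9,10,7,0,9,10,7,0,9,10,7,0,9,10,7,0,7,8,4,0,3,3,2,0]

```text
clock: 23.1
eef_pos: [391.6, 295.6, 162.8]
eef_rot: [3.116, -0.028, 1.465]
wrist_force: [-1.4, -0.5, -0.1]
finger_gap: 60.9
```

```bash
python3 to.py 389.3 294.8 60 1.46
```

```text
t 23.1 pos [391.6 295.6 162.8] rot [ 3.116 -0.028  1.465] j [0.57 0.19 1.77 0.01 1.15 0.67] F [-1.4 -0.5 -0.1] gap 60.9
tool shift [ -3.9  -4.9 102.6] turn 0.005
```

Call:
drive_tool:
  motion: [-3,-4,6,0,-1,-1,12,0,0,0,16,0,0,0,16,0,0,0,16,0,0,0,14,0,0,0,6,0,0,0,0,0]

```text
clock: 23.77
eef_pos: [386.2, 293.4, 67.1]
eef_rot: [3.12, -0.025, 1.465]
wrist_force: [0.4, -0.9, -0.5]
finger_gap: 60.8
```

```bash
python3 to.py 389.3 294.8 60 1.47
```

```text
t 23.77 pos [386.2 293.4  67.1] rot [ 3.12  -0.025  1.465] j [0.57 0.31 1.86 0.01 0.94 0.67] F [ 0.4 -0.9 -0.5] gap 60.8
tool shift [1.5 2.8 7.2] turn -0.005
```

Call:
drive_tool:
  motion: [1,2,4,0,0.5,0.8,3,0,0,0,0,0,0,0,0,0]

```text
clock: 24.1
eef_pos: [389.9, 295.1, 61.0]
eef_rot: [3.119, -0.026, 1.465]
wrist_force: [-0.2, -0.5, 0.0]
finger_gap: 61.2
```

Call:
drive_tool:
  motion: [0,0,0,0,0,0,0,0,0,0,0,0,0,0,0,0,0,0,0,0,0,0,0,0,0,0,0,0]
  jaw: 1
  grip_force: 30

```text
clock: 24.68
eef_pos: [390.0, 295.6, 62.8]
eef_rot: [3.118, -0.027, 1.465]
wrist_force: [-4.1, 0.2, 5.4]
finger_gap: 24.0
```

```bash
python3 to.py 389.3 294.8 60 1.47
```

```text
t 24.68 pos [390.  295.6  62.8] rot [ 3.118 -0.027  1.465] j [0.57 0.32 1.86 0.01 0.92 0.67] F [-4.1  0.2  5.4] gap 24.0
tool shift [-1.  -0.7  2.7] turn -0.005
```

Call:
drive_tool:
  motion: [0,0,-5,0,0,0,-10,0.08,0,0,-13,0.08,0,0,-13,0.08,0,0,-13,0.08,0,0,-10,0.08,0,0,-6,0.065,0,0,0,0]

```text
clock: 25.35
eef_pos: [386.5, 292.6, 135.3]
eef_rot: [3.135, -0.03, 0.978]
wrist_force: [0.1, 0.0, -3.6]
finger_gap: 23.9
```

Call:
drive_tool:
  motion: [-4,9,-1,0,-8,18,-1,0,-10,22,-1,0,-10,22,-1,0,-10,22,-1,0,-10,22,-1,0,-10,22,0,0,-10,22,0,0]

```text
clock: 26.02
eef_pos: [481.1, 136.7, 136.9]
eef_rot: [3.138, -0.025, 1.005]
wrist_force: [-0.0, 1.4, -2.5]
finger_gap: 24.0
```

```bash
python3 to.py 635.6 -89 66.6 1.0
```

```text
t 26.02 pos [481.1 136.7 136.9] rot [ 3.138 -0.025  1.005] j [0.2  0.25 1.76 0.02 1.12 0.75] F [-0.   1.4 -2.5] gap 24.0
tool shift [-109.3  251.2   68.6] turn 0.005
```

Call:
drive_tool:
  motion: [-10,22,0,0,-10,23,0,0,-10,23,0,0,-10,23,0,0,-10,23,0,0,-10,23,0,0,-10,23,0,0,-10,22,0,0]

```text
clock: 26.68
eef_pos: [595.3, -43.6, 129.3]
eef_rot: [-3.139, -0.019, 1.024]
wrist_force: [-0.2, 0.3, -3.4]
finger_gap: 24.0
```

Call:
drive_tool:
  motion: [-9,20,0,0,-6,14,0,0,-4,9,0,0,-1,3,0,0,0,0,0,0]

```text
clock: 27.1
eef_pos: [624.6, -94.3, 123.7]
eef_rot: [-3.133, -0.016, 1.03]
wrist_force: [-0.3, 0.9, -3.5]
finger_gap: 23.9
```

```bash
python3 to.py 635.6 -89 66.6 1.0; python3 look.py pad_square 635.6 -89 1.0 0 wrist; python3 look.py candlestick 635.6 -89 1.0 72 side
```

```text
t 27.1 pos [624.6 -94.3 123.7] rot [-3.133 -0.016  1.03 ] j [-0.22  0.55  1.36  0.02  1.23  0.32] F [-0.3  0.9 -3.5] gap 23.9
tool shift [ 9.3  7.2 57.2] turn 0.03
pad_square wrist [634.67 -89.28   0.99] 0.175
candlestick side [635.6 -89.    0.7] 1.0
```

Call:
drive_tool:
  motion: [4,3,3,0.02,4,3,6,0.01,1,1,8,0,0,0,8,0,0,0,8,0,0,0,6,0,0,0,3,0,0,0,0,0]

```text
clock: 27.87
eef_pos: [634.9, -84.2, 77.0]
eef_rot: [-3.131, -0.016, 1.002]
wrist_force: [0.5, -0.5, -3.7]
finger_gap: 23.6
```

```bash
python3 to.py 635.3 -89 66.6 0.997
```

```text
t 27.87 pos [634.9 -84.2  77. ] rot [-3.131 -0.016  1.002] j [-0.2   0.62  1.36  0.02  1.16  0.36] F [ 0.5 -0.5 -3.7] gap 23.6
tool shift [-4.   3.  10.3] turn 0.005
```

Call:
drive_tool:
  motion: [-2,2,2,0.003,-1.5,1,2,0,-0.5,0,2,0,0,0,1,0]

```text
clock: 28.2
eef_pos: [635.6, -89.9, 69.9]
eef_rot: [-3.132, -0.016, 0.998]
wrist_force: [-0.2, 0.0, -4.0]
finger_gap: 23.7
```

```bash
python3 to.py 635.3 -89 66.6 0.997
```

```text
t 28.2 pos [635.6 -89.9  69.9] rot [-3.132 -0.016  0.998] j [-0.21  0.63  1.36  0.02  1.15  0.36] F [-0.2  0.  -4. ] gap 23.7
tool shift [ 0.6 -0.7  3.3] turn 0.001
```

Call:
drive_tool:
  motion: [0,0,1.2,0,0.4,-0.4,1,0,0,0,0.7,0]

```text
clock: 28.45
eef_pos: [635.6, -89.6, 67.1]
eef_rot: [-3.133, -0.016, 0.998]
wrist_force: [0.0, -0.5, -2.7]
finger_gap: 24.0
```

Call:
drive_tool:
  motion: [0,0,0.8,0,0,0,0.6,0]

```text
clock: 28.62
eef_pos: [635.8, -89.6, 67.0]
eef_rot: [-3.133, -0.016, 0.998]
wrist_force: [-3.7, -0.4, 3.6]
finger_gap: 23.7
```

Call:
drive_tool:
  motion: [0,0,0.6,0,0,0,0.5,0]
  grip_force: 8

```text
clock: 28.78
eef_pos: [635.9, -89.6, 66.9]
eef_rot: [-3.134, -0.016, 0.998]
wrist_force: [-4.5, 0.6, 5.9]
finger_gap: 23.9
```

Call:
drive_tool:
  motion: [0,0,0,0,0,0,0,0,0,0,0,0,0,0,0,0]
  jaw: 0.35

```text
clock: 29.12
eef_pos: [636.7, -89.6, 67.2]
eef_rot: [-3.136, -0.017, 0.998]
wrist_force: [-0.2, 0.7, -0.2]
finger_gap: 47.1
```

Call:
drive_tool:
  motion: [0,0,-6,0,0,0,-12,0,0,0,-15,0,0,0,-15,0,0,0,-15,0,0,0,-12,0,0,0,-6,0,0,0,0,0]

```text
clock: 29.78
eef_pos: [636.8, -91.2, 157.9]
eef_rot: [-3.139, -0.019, 0.998]
wrist_force: [0.7, 0.2, -0.7]
finger_gap: 60.9
```

```bash
python3 to.py 363 -274.6 200 0.62; python3 look.py candlestick 635.3 -89 1.0 4 wrist side
python3 - <<'E'
from h import *
v=cam("wrist");cv2.imwrite("pics/w5.png",v[0])
E
```

```text
t 29.78 pos [636.8 -91.2 157.9] rot [-3.139 -0.019  0.998] j [-0.21  0.54  1.29  0.02  1.3   0.36] F [ 0.7  0.2 -0.7] gap 60.9
tool shift [-301.7 -130.9  -47.4] turn 0.378
candlestick wrist [633.64 -91.03   0.99] 0.047
candlestick side [628.86 -80.01   0.91] 0.161
```

View pics/w5.png

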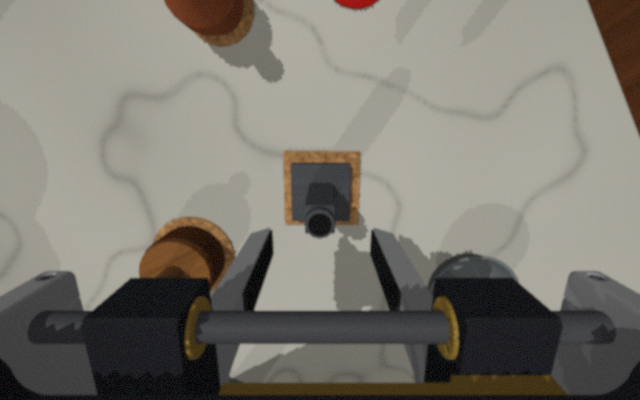

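Wrist view: the candlestick foot (px 291–352 × 163–220) is square on its pad (284–361 × 151–226) with cork showing on all sides. The arch is last.

Call:
drive_tool:
  motion: [0,0,-6,0.06,0,0,-10,0.08,0,0,-12,0.08,0,0,-10,0.08,-8,0,-5,0.075,-16,-0.5,0,0,-22,-0.7,0,0,-24,-0.8,0,0]

```text
clock: 30.6
eef_pos: [575.1, -128.6, 189.7]
eef_rot: [-3.119, -0.004, 0.608]
wrist_force: [0.5, -0.6, -0.8]
finger_gap: 61.0
```

Call:
drive_tool:
  motion: [-24,-0.8,0,0,-24,-0.8,0,0,-24,-0.8,0,0,-24,-0.8,0,0,-24,-0.8,0,0,-24,-0.8,0,0,-24,-0.8,0,0,-20,-0.8,0,0]

```text
clock: 31.27
eef_pos: [405.9, -233.0, 181.7]
eef_rot: [-3.107, 0.002, 0.609]
wrist_force: [-0.9, -0.4, 0.1]
finger_gap: 61.0
```

Call:
drive_tool:
  motion: [-16,-0.6,0,0,-10,-0.6,0,0,-5,0,0,0,0,0,0,0]

```text
clock: 31.6
eef_pos: [375.2, -251.3, 179.5]
eef_rot: [-3.103, 0.004, 0.606]
wrist_force: [0.1, 0.4, 0.1]
finger_gap: 61.0
```

```bash
python3 to.py 363 -273.7 90 0.62; python3 look.py arch 363 -273.7 0.62 0 wrist
python3 - <<'E'
from h import *
v=cam("wrist");outline(v[0],v[1],'arch',[363,-273.7,.62],s=1);cv2.imwrite("pics/w6.png",v[0])
E
```

```text
t 31.6 pos [ 375.2 -251.3  179.5] rot [-3.103  0.004  0.606] j [-0.68  0.13  1.79  0.01  1.26  0.29] F [0.1 0.4 0.1] gap 61.0
tool shift [-22.5  14.9  89.1] turn -0.014
arch wrist [ 361.85 -273.66    0.56] 0.035
```

View pics/w6.png

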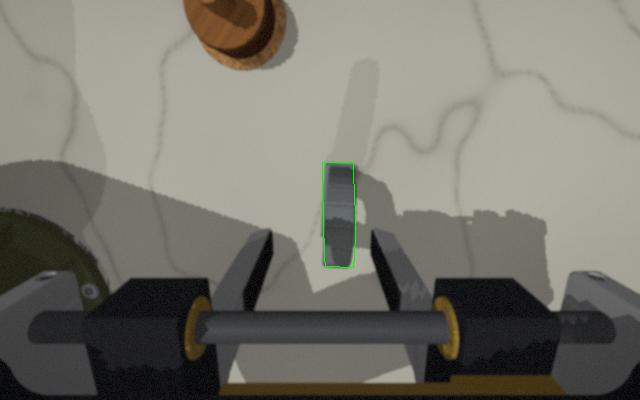

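Wrist view: the arch is at px (339,215) between the fingers and the outline matches. First I'll take out the 2° tilt with one loop.

Call:
drive_tool:
  motion: [-2,-6,-6,0,-4,-12,-12,0,-4,-12,-12,0,-4,-12,-12,0,-4,-12,-12,0,-4,-12,-12,0,-4,-12,-12,0,-2,-6,-6,0]

```text
clock: 32.37
eef_pos: [306.3, -193.9, 271.1]
eef_rot: [-3.099, 0.004, 0.614]
wrist_force: [0.5, -0.4, 0.0]
finger_gap: 61.4
```

Call:
drive_tool:
  motion: [11,33,20,0,11,33,20,0,10,30,20,0,0,0,0,0,0,0,0,0]

```text
clock: 32.78
eef_pos: [391.4, -252.5, 210.9]
eef_rot: [-3.112, -0.0, 0.618]
wrist_force: [-0.0, -0.1, -0.5]
finger_gap: 61.1
```

```bash
python3 to.py 361.9 -273.7 90 0.59
```

```text
t 32.78 pos [ 391.4 -252.5  210.9] rot [-3.112 -0.     0.618] j [-0.66  0.12  1.72  0.01  1.32  0.29] F [-0.  -0.1 -0.5] gap 61.1
tool shift [-36.3   3.7 120.8] turn 0.028
```

Another loop, higher.

Call:
drive_tool:
  motion: [-2,-6,-6,0,-4,-12,-12,0,-4,-12,-12,0,-4,-12,-12,0,-4,-12,-12,0,-4,-12,-12,0,-4,-12,-12,0,-2,-6,-6,0]

```text
clock: 33.45
eef_pos: [313.3, -194.4, 307.5]
eef_rot: [-3.118, -0.002, 0.62]
wrist_force: [0.1, 1.2, -0.1]
finger_gap: 61.0
```

Call:
drive_tool:
  motion: [11,33,20,0,11,33,20,0,10,30,20,0,0,0,0,0,0,0,0,0]

```text
clock: 33.87
eef_pos: [395.9, -252.8, 254.2]
eef_rot: [-3.138, -0.008, 0.622]
wrist_force: [0.1, -0.1, 0.2]
finger_gap: 61.1
```

Call:
drive_tool:
  motion: [-6,1,4,0.01,-10,1,8,0.01,-10,1,10,0,-8,0,10,0,-4,0,10,0,0,0,10,0,0,0,5,0,0,0,0,0]

```text
clock: 34.53
eef_pos: [358.6, -278.1, 195.4]
eef_rot: [3.139, -0.009, 0.598]
wrist_force: [0.6, -0.2, 0.7]
finger_gap: 60.8
```

```bash
python3 to.py 361.9 -273.7 90 0.59;  python3 look.py arch 361.9 -273.7 0.59 0 wrist
```

```text
t 34.53 pos [ 358.6 -278.1  195.4] rot [ 3.139 -0.009  0.598] j [-0.75  0.09  1.8   0.01  1.25  0.22] F [ 0.6 -0.2  0.7] gap 60.8
tool shift [  4.2  -2.1 105.5] turn 0.008
arch wrist [ 362.26 -274.03    0.56] 0.033
```

Call:
drive_tool:
  motion: [3,-1,6,0.01,1,-1,12,0.01,0,0,15,0,0,0,15,0,0,0,15,0,0,0,12,0,0,0,6,0,0,0,0,0]

```text
clock: 35.25
eef_pos: [363.6, -273.9, 113.4]
eef_rot: [3.131, -0.012, 0.574]
wrist_force: [-1.1, -0.5, -0.4]
finger_gap: 60.9
```

```bash
python3 to.py 362.2 -274 87 0.575
```

```text
t 35.25 pos [ 363.6 -273.9  113.4] rot [ 3.131 -0.012  0.574] j [-0.73  0.19  1.89  0.01  1.05  0.26] F [-1.1 -0.5 -0.4] gap 60.9
tool shift [-1.6 -0.9 26.3] turn -0.001
```

Call:
drive_tool:
  motion: [-1,-1,6,0,-0.5,0,8,0,0,0,7,0,0,0,3,0,0,0,1,0,0,0,0,0]

```text
clock: 35.75
eef_pos: [363.0, -274.4, 87.6]
eef_rot: [3.128, -0.013, 0.574]
wrist_force: [-0.0, -0.1, -0.5]
finger_gap: 61.1
```

```bash
python3 to.py 362.2 -274 87 0.575
```

```text
t 35.75 pos [ 363.  -274.4   87.6] rot [ 3.128 -0.013  0.574] j [-0.73  0.23  1.92  0.01  0.98  0.26] F [-0.  -0.1 -0.5] gap 61.1
tool shift [-0.5 -0.7  0.6] turn -0.001
```

Call:
drive_tool:
  motion: [-0.5,-0.7,0.5,0,0,0,0,0,0,0,0,0,0,0,0,0,0,0,0,0,0,0,0,0,0,0,0,0]
  jaw: 1
  grip_force: 30

```text
clock: 36.33
eef_pos: [362.5, -274.4, 88.1]
eef_rot: [3.127, -0.013, 0.574]
wrist_force: [0.3, 0.1, -1.7]
finger_gap: 25.9
```

```bash
python3 to.py 362.2 -274 87 0.575
```

```text
t 36.33 pos [ 362.5 -274.4   88.1] rot [ 3.127 -0.013  0.574] j [-0.73  0.22  1.92  0.01  0.98  0.26] F [ 0.3  0.1 -1.7] gap 25.9
tool shift [-0.1 -0.5  1.1] turn -0.001
```

Call:
drive_tool:
  motion: [0,0,-6,0,0,0,-12,0,0,0,-16,0.06,0,0,-18,0.09,0,0,-18,0.09,0,0,-18,0.09,0,0,-14,0.09,0,0,-7,0.09]

```text
clock: 37.0
eef_pos: [358.0, -271.7, 200.3]
eef_rot: [-3.141, -0.011, 0.045]
wrist_force: [0.4, -0.2, -3.9]
finger_gap: 26.1
```

Call:
drive_tool:
  motion: [1,-6,0,0.08,2,-14,0,0.05,3,-20,0,0.03,3.3,-24,0,0,3.3,-24,0,0,3.3,-24,0,0,3.3,-24,0,0,3.3,-24,0,0]

```text
clock: 37.67
eef_pos: [397.2, -111.9, 204.1]
eef_rot: [-3.14, -0.011, -0.138]
wrist_force: [-0.1, 0.0, -4.1]
finger_gap: 25.4
```

```bash
python3 to.py 528 413.3 92 -0.1
```

```text
t 37.67 pos [ 397.2 -111.9  204.1] rot [-3.14  -0.011 -0.138] j [-0.37 -0.02  1.89  0.    1.26  1.34] F [-0.1  0.  -4.1] gap 25.4
tool shift [  56.2 -538.1  113.4] turn -0.038
```

Call:
drive_tool:
  motion: [2.5,-24,0,-0.01,2.5,-24,0,-0.01,2.5,-24,0,-0.01,2.5,-24,0,0,2.5,-24,0,0,2.5,-24,0,0,2.5,-24,0,0,2.5,-24,0,0]

```text
clock: 38.33
eef_pos: [437.4, 86.7, 205.8]
eef_rot: [-3.141, -0.008, -0.107]
wrist_force: [-0.1, 0.3, -3.1]
finger_gap: 25.9
```

Call:
drive_tool:
  motion: [2.5,-24,0,0,2.5,-24,0,0,2.5,-24,0,0,2.5,-24,0,0,2.5,-24,0,0,2.5,-24,0,0,2.5,-24,0,0,2.5,-22,0,0]

```text
clock: 39.0
eef_pos: [475.5, 283.5, 206.2]
eef_rot: [3.139, -0.003, -0.105]
wrist_force: [0.7, -0.8, -4.3]
finger_gap: 25.9
```

```bash
python3 to.py 528 413.3 92 -0.1
```

```text
t 39.0 pos [475.5 283.5 206.2] rot [ 3.139e+00 -3.000e-03 -1.050e-01] j [ 0.47  0.31  1.51 -0.    1.32  2.15] F [ 0.7 -0.8 -4.3] gap 25.9
tool shift [  38.2 -134.8  114. ] turn -0.005
```

Call:
drive_tool:
  motion: [6,-22,0,0,6,-22,0,0,6,-22,0,0,6,-20,0,0,5,-16,0,0,3,-10,0,0,2,-5,0,0,0,0,0,0]

```text
clock: 39.67
eef_pos: [520.4, 405.2, 203.0]
eef_rot: [3.134, 0.004, -0.101]
wrist_force: [0.8, 0.4, -3.5]
finger_gap: 25.9
```

```bash
python3 to.py 528 413.3 92 -0.1; python3 look.py pad_oblong 528 413.3 -0.1 0 wrist
python3 - <<'E'
from h import *
v=cam("wrist");outline(v[0],v[1],'pad_oblong',[528,413.3,-.1],s=1);cv2.imwrite("pics/w7.png",v[0])
E
```

```text
t 39.67 pos [520.4 405.2 203. ] rot [ 3.134  0.004 -0.101] j [ 0.61  0.56  1.16 -0.    1.43  2.28] F [ 0.8  0.4 -3.5] gap 25.9
tool shift [  7.2  -9.7 110.9] turn -0.001
pad_oblong wrist [ 5.2823e+02  4.1413e+02 -1.3000e-01] 0.521
```

View pics/w7.png

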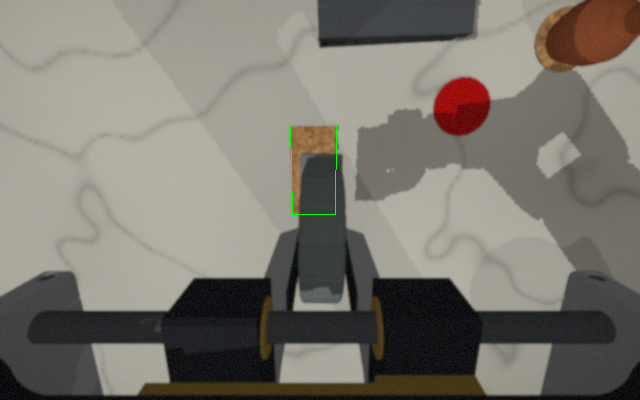

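Call:
drive_tool:
  motion: [3,-4,6,0,3,-4,12,0,1,-1,15,0,0,0,15,0,0,0,15,0,0,0,12,0,0,0,6,0,0,0,0,0]

```text
clock: 40.43
eef_pos: [528.9, 409.2, 114.5]
eef_rot: [3.133, 0.005, -0.106]
wrist_force: [-1.0, -0.6, -5.4]
finger_gap: 26.0
```

```bash
python3 to.py 528 413.3 92 -0.1
```

```text
t 40.43 pos [528.9 409.2 114.5] rot [ 3.133  0.005 -0.106] j [ 0.61  0.65  1.23 -0.    1.27  2.28] F [-1.  -0.6 -5.4] gap 26.0
tool shift [-1.2 -4.2 22.4] turn -0.006
```

Call:
drive_tool:
  motion: [-1,-3,3,-0.005,0,-1,4,0,0,0,4,0,0,0,3,0,0,0,1.5,0,0,0,0,0]

```text
clock: 40.93
eef_pos: [529.0, 413.9, 99.0]
eef_rot: [3.134, 0.003, -0.1]
wrist_force: [0.7, 1.1, -4.0]
finger_gap: 25.7
```

```bash
python3 to.py 528 413.3 92 -0.1
```

```text
t 40.93 pos [529.  413.9  99. ] rot [ 3.134e+00  3.000e-03 -1.000e-01] j [ 0.61  0.67  1.23 -0.    1.25  2.28] F [ 0.7  1.1 -4. ] gap 25.7
tool shift [-0.9  0.6  7. ] turn -0.0
```

Call:
drive_tool:
  motion: [-0.5,0.3,2,0,0,0,1.5,0,0,0,1.2,0,0,0,0.8,0]

```text
clock: 41.27
eef_pos: [528.7, 413.7, 94.0]
eef_rot: [3.135, 0.002, -0.1]
wrist_force: [1.2, 0.3, -4.2]
finger_gap: 25.8
```

```bash
python3 to.py 528 413.3 92 -0.1
```

```text
t 41.27 pos [528.7 413.7  94. ] rot [ 3.135e+00  2.000e-03 -1.000e-01] j [ 0.61  0.67  1.24 -0.    1.23  2.28] F [ 1.2  0.3 -4.2] gap 25.8
tool shift [-0.7  0.5  2. ] turn -0.0
```

Call:
drive_tool:
  motion: [-0.3,0.2,1,0,0,0,0.8,0]

```text
clock: 41.43
eef_pos: [528.4, 413.7, 92.6]
eef_rot: [3.136, 0.001, -0.1]
wrist_force: [-3.7, -0.5, 5.1]
finger_gap: 26.0
```

Call:
drive_tool:
  motion: [0,0,0.6,0,0,0,0.5,0]

```text
clock: 41.6
eef_pos: [528.5, 413.8, 92.7]
eef_rot: [3.136, 0.001, -0.1]
wrist_force: [-2.8, -2.1, 2.2]
finger_gap: 25.8
```

Call:
drive_tool:
  motion: [0,0,0.4,0,0,0,0,0]
  grip_force: 6

```text
clock: 41.77
eef_pos: [528.7, 413.8, 92.7]
eef_rot: [3.137, -0.0, -0.1]
wrist_force: [0.3, -1.0, -2.1]
finger_gap: 26.2
```

Call:
drive_tool:
  motion: [0,0,0,0,0,0,0,0,0,0,0,0,0,0,0,0]
  jaw: 0.35

```text
clock: 42.1
eef_pos: [529.3, 414.2, 93.0]
eef_rot: [3.138, -0.002, -0.1]
wrist_force: [0.9, -0.0, 0.7]
finger_gap: 48.9
```

Call:
drive_tool:
  motion: [0,0,-6,0,0,0,-14,0,0,0,-18,0,0,0,-18,0,0,0,-18,0,0,0,-18,0,0,0,-18,0,0,0,-10,0]

```text
clock: 42.77
eef_pos: [528.6, 414.1, 218.4]
eef_rot: [3.136, 0.001, -0.1]
wrist_force: [-0.3, 0.1, 0.7]
finger_gap: 60.8
```

Call:
drive_tool:
  motion: [-12,0,0,0,-20,0,0,0,-24,0,0,0,-24,0,0,0,-24,0,0,0,-20,0,0,0,-12,0,0,0,0,0,0,0]

```text
clock: 43.43
eef_pos: [388.8, 427.8, 222.1]
eef_rot: [3.14, -0.004, -0.103]
wrist_force: [1.3, 0.8, 0.1]
finger_gap: 61.3
```

```bash
cat > fin.py <<'E'
from h import *
V={c:cam(c) for c in("top","side","wrist")}
P0=dict(pad_oblong=(529.47,411.89),pad_round_small=(650.08,113.42),pad_round_large=(465.18,-75.73),pad_square=(636.3,-90.65))
P1=dict(pad_oblong=(528.74,410.74),pad_round_small=(649.81,111.70),pad_round_large=(465.85,-78.52),pad_square=(636.39,-92.18))
yaw=dict(arch=-.1,vase=0,jar=0,candlestick=1.0)
big={c:cv2.resize(V[c][0],None,fx=2,fy=2,interpolation=cv2.INTER_CUBIC) for c in V}
for n,p in zip(('arch','vase','jar','candlestick'),P0):
  for c,P in(("top",P0),("side",P1)):
    r=fit([V[c]],n,[*P[p],yaw[n]],4);print(n,c,'off pad',(r[0][:2]-P[p]).round(1),'yaw',r[0][2].round(3),'cost',round(r[1],3));outline(big[c],V[c][1],n,r[0],4,s=2)
print(read_state()['clock'])
cv2.imwrite("pics/fin_top.png",big["top"][200:640,280:1000]);cv2.imwrite("pics/fin_side.png",big["side"][220:800,320:1000]);cv2.imwrite("pics/fin_w.png",V["wrist"][0])
E
python3 fin.py; python3 to.py 390 425 200 -0.1
```

```text
arch top off pad [-0.7 -2.8] yaw -0.196 cost 0.144
arch side off pad [-1.5  0.2] yaw -0.08 cost 0.115
vase top off pad [-3.1 -0.1] yaw 0.274 cost 0.082
vase side off pad [-0.9  3.4] yaw 0.131 cost 0.155
jar top off pad [ 1.5 -3.9] yaw 0.008 cost 0.1
jar side off pad [0. 0.] yaw 0.0 cost 1.0
candlestick top off pad [-2.3 -2.1] yaw 1.018 cost 0.098
candlestick side off pad [0. 0.] yaw 0.7 cost 1.0
43.5833
t 43.58 pos [391.1 427.3 221.7] rot [ 3.14  -0.004 -0.104] j [ 0.77  0.35  1.41 -0.    1.37  2.44] F [ 1.4 -0.6  0.3] gap 61.2
tool shift [-1.   2.4 21.7] turn -0.004
```

View pics/fin_top.png

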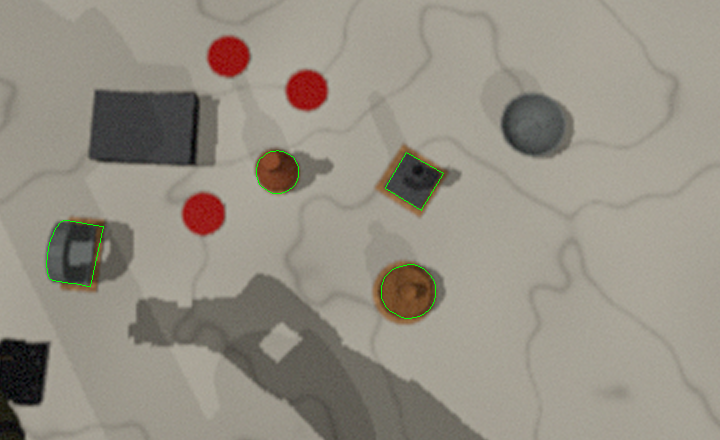

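View pics/fin_side.png

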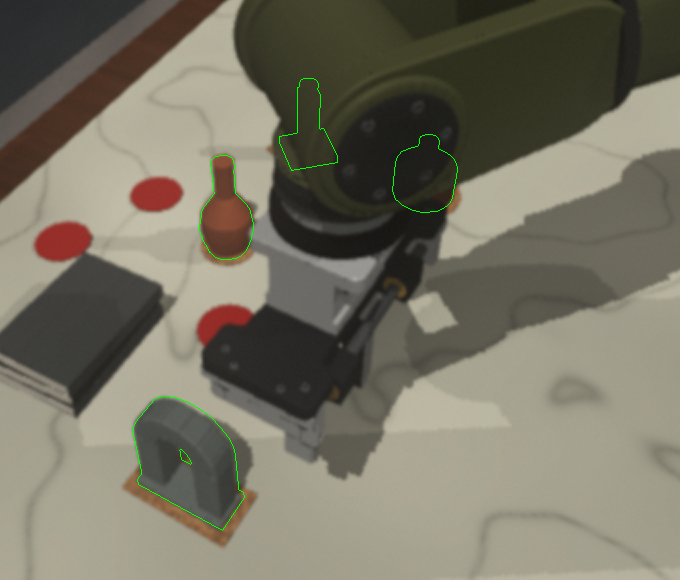

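Everything stands on its pad, but the arm hides two objects in the side view. I'll move it clear for a clean final check.

Call:
drive_tool:
  motion: [2,20,0,0,2,32,0,0,2,38,0,0,2,38,0,0,2,38,0,0,2,38,0,0,2,38,0,0,2,38,0,0]

```text
clock: 44.25
eef_pos: [382.0, 138.5, 219.5]
eef_rot: [3.138, -0.003, -0.104]
wrist_force: [1.6, -0.1, 0.5]
finger_gap: 61.0
```

Call:
drive_tool:
  motion: [2,38,0,0,2,38,0,0,2,38,0,0,2,38,0,0,2,38,0,0,2,38,0,0,2,38,0,0,2,38,0,0]

```text
clock: 44.92
eef_pos: [364.6, -186.1, 223.2]
eef_rot: [3.137, -0.007, -0.111]
wrist_force: [0.5, -0.4, -0.0]
finger_gap: 60.9
```

Call:
drive_tool:
  motion: [0,38,0,0,0,38,0,0,0,38,0,0,0,38,0,0,0,38,0,0,0,30,0,0,0,16,0,0,0,0,0,0]

```text
clock: 45.58
eef_pos: [328.7, -447.4, 222.9]
eef_rot: [3.136, -0.007, -0.127]
wrist_force: [-0.8, 0.2, -0.8]
finger_gap: 61.2
```

```bash
sed -i 's/fin_/fin2_/g' fin.py; python3 fin.py; python3 to.py 300 -400 200 -0.1
python3 - <<'E'
import cv2,numpy as np
a=cv2.imread('pics/fin2_side.png');b=cv2.imread('pics/fin2_top.png')
cv2.imwrite('pics/f3.png',cv2.resize(a,(700,597)))
E
```

```text
arch top off pad [-1.4 -3.6] yaw -0.197 cost 0.142
arch side off pad [-1.6  0.4] yaw -0.078 cost 0.114
vase top off pad [-3.2 -0.2] yaw 0.128 cost 0.086
vase side off pad [-0.7  0.3] yaw 0.011 cost 0.091
jar top off pad [ 1.3 -2.1] yaw 0.059 cost 0.087
jar side off pad [-0.8  0.6] yaw -0.002 cost 0.063
candlestick top off pad [-2.4 -2.9] yaw 1.016 cost 0.092
candlestick side off pad [-1.8 -2.6] yaw 0.984 cost 0.118
45.7333
t 45.73 pos [ 329.9 -443.9  223.4] rot [ 3.136 -0.007 -0.124] j [-1.    0.29  1.49  0.    1.35  0.7 ] F [0.7 0.6 0.2] gap 60.9
tool shift [-35.3 -40.   23. ] turn -0.024
```

View pics/f3.png

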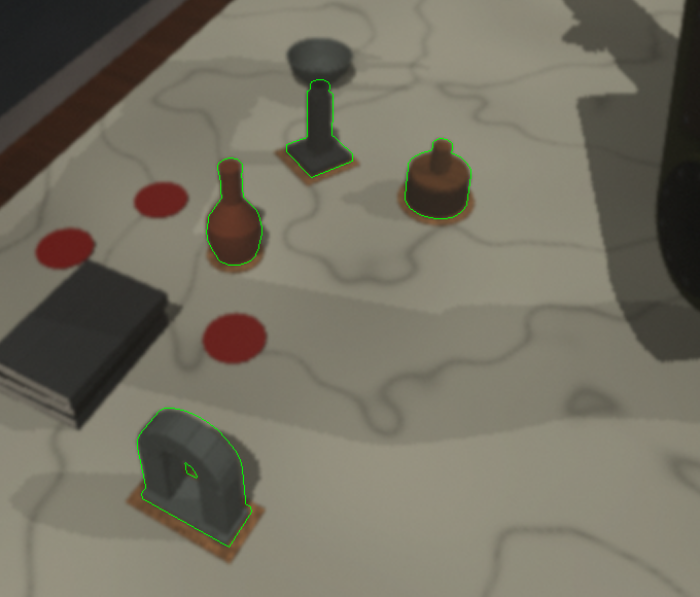

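View pics/fin_w.png

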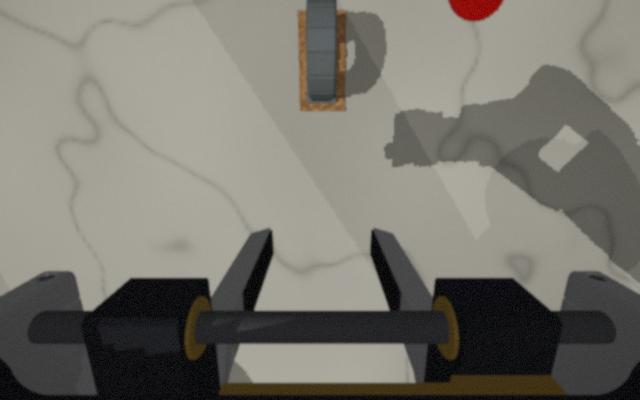

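Wrist view after the release: the arch has about 8 px of cork on both long sides (299→307 and 338→346) and is parallel to the pad. All four are standing and the robot is clear, so I'm handing the job in.

```bash
python3 -c "
from cell import *
print(sign_off(), read_state()['clock'])"
```

```text
the job is handed in; nothing more can be done
the job is handed in; nothing more can be done
```

I stood the jar, vase, candlestick and arch on their matching cork pads, released all four, and handed the job in at about 46 s of the 106 s allowed. The red discs and their surroundings were left alone. In the final pictures the books and bowl look unmoved; I didn't measure them.

| Ornament | Offset from pad centre (side camera) | Turn against pad |
|---|---|---|
| Jar | about 1 mm | round |
| Vase | about 1 mm | round |
| Arch | about 1.5 mm | within about 0.02 rad |
| Candlestick | about 3 mm | within about 0.02 rad |

- **Candlestick:** the top, side and wrist views all put it about 3 mm off centre. Cork still showed on all sides, so I left it there rather than risk regrasping it.
- **Disagreement on the arch:** the top-camera fit disagreed on the arch, giving about 4 mm and 0.1 rad. It fitted poorly because of shadow and cork at the edges. I trusted the side view and a close wrist view, which showed equal margins on both long sides; lengthways it looked about 2 mm off.
- **Vase and jar from the top:** the top camera put the vase about 3 mm off and the jar about 2.5 mm off, more than the side camera did. Early wrist fits of the jar showed up to 4–5 mm, but the side view did not support that.
- **Tool tilt:** the tool drifted up to about 4° from vertical on the way to the candlestick. I corrected it, with under 2° left when gripping the candlestick and about 1° for the arch.
- **Set-down force:** the highest wrist force I saw while setting down was about 15 N.

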